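Sort the capped samples into the colour-coded spill trays

ROBOT

A 6-joint arm with a two-finger parallel gripper is mounted at the origin on a cart in front of the work surface, level with it; the furniture and walls round the work are solid. World frame = base frame: x ahead of the robot, y to its left, z up, the work surface at z = 0. Lengths are in m, angles in degrees, forces in N, time in s.
With the tool pointing down it reaches from about 0.375 to 0.9 m from the base axis. Payload 3.1 kg.
Tool frame: the origin (TCP) lies on the centre line of the jaws, within the pads' length; the fingertips stand 17 mm ahead of it and the grasp point (between the pads) lies 2 mm behind it; z points along the fingers, y is the line along which they close (so a half turn about z gives the same grasp; the last joint's range is limited). The gripper opens to 87 mm and grips with 3 to 60 N. Pads are 19 mm wide; open, the fingers measure 117 mm over their backs; the gripper's body (75 mm by 190 mm) begins 51 mm behind the grasp point.
Start: joints at [65.919, 30.224, 82.088, -0, 67.689, -10.227], TCP at [0.15, 0.607, 0.24] pointing down, gripper open.
Joint ranges: [-176.69, 176.69], [-43.24, 126.21], [12.49, 139.97], [-82, 262], [0, 151.66], [-163.58, 163.58]. Speed limits (degrees/s): [159.86, 159.86, 180, 180, 180, 180].

INTERFACE

Orientations are given as a 3x3 rotation matrix whose columns are the frame's x, y, z axes.
In Python, from rig import bot, imaging, finder gives the robot as it stands. The module is installed in compiled form; this text tells all that it offers.
- The arm moves only by the tool play_rows, never from a script. Its argument "motion" is a list that holds one entry, the list of rows, each a list of 6 numbers: the shift along the tool's x, y, z in parts of the range, where 1.0 means 0.6 m, then the turn, a rotation vector about the tool's x, y, z in fractions of the full range, 1 being 180 degrees. In form: [[[dx, dy, dz, wx, wy, wz], ...]]. A call has 1 to 8 rows; each row is the pose to reach, as a shift and turn from the pose commanded when the call began, along the tool's axes at that moment; what a row does not reach only later rows make up. A row lasts 1/12 s, in which the tool goes at most 41.7 mm and 7.16 degrees, less where a joint would pass 70% of its speed; a pose out of reach is approached as far as the arm can. Shift and turn numbers lie between -1 and 1, and a call with a number outside is refused. A call with a gripper value outside its range is refused whole. "fingers" is the finger opening in m, from 0 to 0.087, set as the call begins (left out, the last holds). The fingers move at their own pace and stop on an object; the grip force is fixed at half the most. Time passes only in rows, so rows that repeat a pose let the fingers close. It gives the time, the measured TCP pose, the force, the opening and the grip force at its end, in the units of the state.
- bot.read_state(): the state, without advancing time (a new reading comes with each control period).
- imaging.capture(name): name is "scene" or "top" or "wrist"; returns a dict with "frame" (400x640x3 uint8, red, green, blue), "camera_matrix" (3x3 intrinsics, pixels), "R" (3x3) and "t" (3): a world point X has camera coordinates R X + t. Camera axes: x right, y down, z forward; pixel columns grow to the right and rows downward; lengths in m; the calibration is good to about 2 mm. The wrist camera is an equidistant fisheye: a pixel r from the principal point sees the ray r / f radians off the axis. A picture is of the moment at which its call begins. There is no depth.
- bot.hand_in(): hands the job in; it is judged then, once.
Trained networks look in the newest picture that a camera, given by its name, has taken for a name from the list of things; names that differ only in an ending like _2 or _b are one class to them, and where a whole thing is asked for, a point or a joint stands for the part that bears it (a point fixed in the world has none). Each returns a list of dicts, best first, with "confidence" (0 to 1); they miss things now and then, are a little off and sometimes report something else, mostly with a low value. They report only what shows in the picture. A call takes as long as a camera call.
- finder.recognise(camera, name): "at" ([x, y, z] in m, in world coordinates, good to about 4 mm: the middle of the surface that is visible of it).
- finder.outline_of(camera, name): "pixels" (400x640 bool, what is visible of it).
The state is a dict: "time_s": time; "joint_positions": joint angles; "qvel": joint speeds; "tau": joint torques, N m; "position": TCP position; "tcp_rot": TCP orientation; "force": force on the tool from outside, world axes, zero at the start; "moment": the same for the moment, N m; "opening": opening from 0.0 (shut) to 1.0 (fully open); "grasp_force": force on a finger pad.
Only numpy, scipy, OpenCV 4.12 (cv2) and the standard library are available. Lean on these libraries where they do the work, as an engineer would, in place of code of your own. Each camera call takes 0.05 s, during which the arm holds its last target. There are 200 camera calls.

TASK

Put the stock away by cap colour: every bottle and vial standing in the front row goes into the spill tray of the same colour as its cap (red, blue or black), bottles in the tray's large bay and vials in its small bay, standing upright on the tray floor. Set each one down rather than dropping it, tip nothing over, and leave the white-capped vial where it stands.

Things in the scene. Friction and masses are not known exactly. Their poses are not given: they have to be found in the camera images.
- bottle_red: white opaque reagent bottle with a red screw cap and a red band on its label; 54 mm diameter, 96 mm tall (straight body from the base up to about 60 mm, cap 30 mm wide from 74 to 96 mm). Loose, standing. Origin at the centre of its underside, z up
- bottle_blue: white opaque reagent bottle with a blue screw cap and a blue band on its label; 54 mm diameter, 92 mm tall (straight body from the base up to about 60 mm, cap 30 mm wide from 70 to 92 mm). Loose, standing. Origin at the centre of its underside, z up
- bottle_black: amber-brown reagent bottle with a black screw cap; 62 mm diameter, 122 mm tall (straight body from the base up to about 80 mm, cap 34 mm wide from 100 to 122 mm). Loose, standing. Origin at the centre of its underside, z up
- vial_red: small clear screw vial with a red cap; 26 mm diameter, 49 mm tall, cap from 26 to 49 mm. Loose, standing. Origin at the centre of its underside, z up
- vial_black: small clear screw vial with a black cap; 26 mm diameter, 62 mm tall, cap from 40 to 62 mm. Loose, standing. Origin at the centre of its underside, z up
- vial_white: small clear screw vial with a white cap, 26 mm diameter, 54 mm tall; it stands in the same row but is not part of the job: leave it alone. Origin at the centre of its underside
- tray_red: low red plastic spill tray, fixed; 94 mm (its x) by 148 mm (its y), walls 4 mm thick and 18 mm high, floor 3 mm thick, with a thin lip 11 mm further out at each end. A divider splits it into a large bay (86 x 86 mm inside, centred at y = -27 mm in the tray's frame) and a small bay (86 mm in x by 50 mm in y inside, centred at y = +45 mm). Origin at the centre of its underside, on the worktop
- tray_blue: the same tray in blue: large bay centred at y = -27 mm, small bay centred at y = +45 mm in its own frame, floor 3 mm thick, walls 18 mm high, fixed. Its small bay stays empty. Origin at the centre of its underside
- tray_black: the same tray in black: large bay centred at y = -27 mm, small bay centred at y = +45 mm in its own frame, floor 3 mm thick, walls 18 mm high, fixed. Origin at the centre of its underside

How it is judged (in metres and radians):
At the end, for the whole second after the job is handed in: All five stand upright (within 0.1 rad) and at rest on the floor of the tray in their cap's colour (base within 5 mm of the floor), bottles with their centre in the large bay and vials in the small bay, released; the white-capped vial is within 20 mm of where it started and upright (x of bottle_red in the frame of tray_red between -0.043 and 0.043 m and y of bottle_red in the frame of tray_red between -0.07 and 0.016 m and z of bottle_red in the frame of tray_red between -0.002 and 0.008 m and angle between each of bottle_red, bottle_blue, bottle_black, vial_red, vial_black's own z axis and vertical below 0.1 rad and linear speed of each of bottle_red, bottle_blue, bottle_black, vial_red, vial_black below 0.02 m/s and angular speed of each of bottle_red, bottle_blue, bottle_black, vial_red, vial_black below 0.2 rad/s and contact force between the fingers and bottle_red below 0.1 N and x of bottle_blue in the frame of tray_blue between -0.043 and 0.043 m and y of bottle_blue in the frame of tray_blue between -0.07 and 0.016 m and z of bottle_blue in the frame of tray_blue between -0.002 and 0.008 m and contact force between the fingers and bottle_blue below 0.1 N and x of bottle_black in the frame of tray_black between -0.043 and 0.043 m and y of bottle_black in the frame of tray_black between -0.07 and 0.016 m and z of bottle_black in the frame of tray_black between -0.002 and 0.008 m and contact force between the fingers and bottle_black below 0.1 N and x of vial_red in the frame of tray_red between -0.043 and 0.043 m and y of vial_red in the frame of tray_red between 0.02 and 0.07 m and z of vial_red in the frame of tray_red between -0.002 and 0.008 m and contact force between the fingers and vial_red below 0.1 N and x of vial_black in the frame of tray_black between -0.043 and 0.043 m and y of vial_black in the frame of tray_black between 0.02 and 0.07 m and z of vial_black in the frame of tray_black between -0.002 and 0.008 m and contact force between the fingers and vial_black below 0.1 N and distance of vial_white from where it was at the start of the episode below 0.02 m and angle between vial_white's own z axis and vertical below 0.2 rad); the robot touches nothing.
It fails at once if a bottle or vial is tipped over (more than 0.6 rad) (angle between any of bottle_red, bottle_blue, bottle_black, vial_red, vial_black, vial_white's own z axis and vertical above 0.6 rad).
It fails at once if a bottle or vial is dropped from more than about 25 mm or thrown (moves faster than 0.7 m/s with the fingers off it) ((linear speed of bottle_red above 0.7 m/s and contact force between the fingers and bottle_red below 0.05 N) or (linear speed of bottle_blue above 0.7 m/s and contact force between the fingers and bottle_blue below 0.05 N) or (linear speed of bottle_black above 0.7 m/s and contact force between the fingers and bottle_black below 0.05 N) or (linear speed of vial_red above 0.7 m/s and contact force between the fingers and vial_red below 0.05 N) or (linear speed of vial_black above 0.7 m/s and contact force between the fingers and vial_black below 0.05 N)).
It fails at once if the white-capped vial is moved more than 30 mm (distance of vial_white from where it was at the start of the episode above 0.03 m).
It also fails if it takes over 112 s, if anything falls off the work surface, if the arm or the gripper's body presses on something with over 40 N, if the wrist force passes 120 N, or if a joint passes its speed limit or range.

## Working session

There is one attempt and no reset: what is moved stays moved. The work goes in short steps, Python scripts to look and compute and a tool call to move; the robot and the scene stay as the last step left them, time stands still between calls to the robot, and variables do not carry over. Pictures are saved under pics/ and viewed, at most 14 in all, crops included, and the job is handed in when it is done.

Besides the shell and the picture viewer there is one more tool, called after "Emit:" by a JSON object that holds its "method" and its "body", one argument or row to a line. play_rows: Moves the arm, as the interface text tells. Its arguments: {"type":"object","properties":{"motion":{"type":"array"},"fingers":{"type":"number"}},"required":["motion"]}

```bash
mkdir -p pics; cat > h.py <<'E'
import numpy as np, cv2
from rig import bot, imaging, finder
def snap(c,fn):
    d=imaging.capture(c); cv2.imwrite('pics/'+fn,d['frame'][:,:,::-1]); return d
E
python3 - <<'E'
from h import *
np.set_printoptions(precision=4,suppress=True)
s=bot.read_state(); print(s['position'],s['tcp_rot'],s['opening'],s['time_s'])
for c in ['scene','top']:
    d=snap(c,c+'0.png'); print(c,d['camera_matrix'],d['R'],d['t'])
    for n in ['bottle_red','bottle_blue','bottle_black','vial_red','vial_black','vial_white','tray_red','tray_blue','tray_black']:
        print(n,[(np.round(r['at'],3).tolist(),round(r['confidence'],2)) for r in finder.recognise(c,n)][:3])
print(bot.read_state()['time_s'])
E
```

```text
[0.1494 0.6062 0.2386] [[-0.9709  0.2395 -0.0009]
 [ 0.2395  0.9709 -0.002 ]
 [ 0.0004 -0.0021 -1.    ]] 0.9988717634627645 0.0
scene [[519.1073   0.     322.0229]
 [  0.     519.1073 204.0061]
 [  0.       0.       1.    ]] [[ 0.4468 -0.8943 -0.0238]
 [-0.4511 -0.2022 -0.8693]
 [ 0.7726  0.3992 -0.4938]] [-0.2191  0.263   0.9274]
bottle_red [([0.449, -0.086, 0.054], 0.75), ([0.638, 0.021, 0.005], 0.28)]
bottle_blue [([0.443, 0.17, 0.058], 0.54)]
bottle_black [([0.453, -0.199, 0.066], 0.91)]
vial_red []
vial_black [([0.429, 0.057, 0.036], 0.6)]
vial_white [([0.457, -0.335, 0.032], 0.74)]
tray_red [([0.624, -0.242, 0.001], 0.87)]
tray_blue [([0.638, 0.234, 0.007], 0.74), ([0.427, 0.058, 0.033], 0.49)]
tray_black [([0.636, 0.02, 0.004], 0.76)]
top [[399.4227   0.     321.0977]
 [  0.     399.4227 201.224 ]
 [  0.       0.       1.    ]] [[-0.0129 -0.9997  0.0207]
 [-0.996   0.011  -0.0886]
 [ 0.0883 -0.0218 -0.9959]] [-0.0106  0.5438  0.9134]
bottle_red [([0.472, -0.073, 0.071], 0.94)]
bottle_blue [([0.442, 0.185, 0.07], 0.64)]
bottle_black [([0.475, -0.182, 0.092], 0.56)]
vial_red [([0.479, 0.305, 0.043], 0.56)]
vial_black []
vial_white [([0.466, -0.326, 0.054], 0.69)]
tray_red [([0.612, -0.238, 0.002], 0.9)]
tray_blue [([0.638, 0.237, 0.005], 0.71)]
tray_black [([0.624, 0.012, 0.003], 0.69), ([0.471, -0.077, 0.073], 0.54)]
1.0
```

View pics/scene0.png

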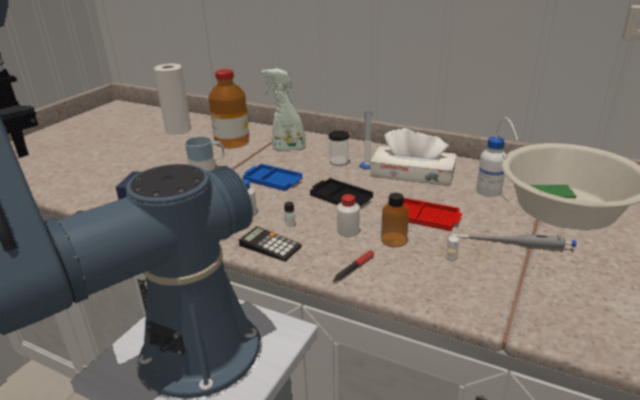

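View pics/top0.png

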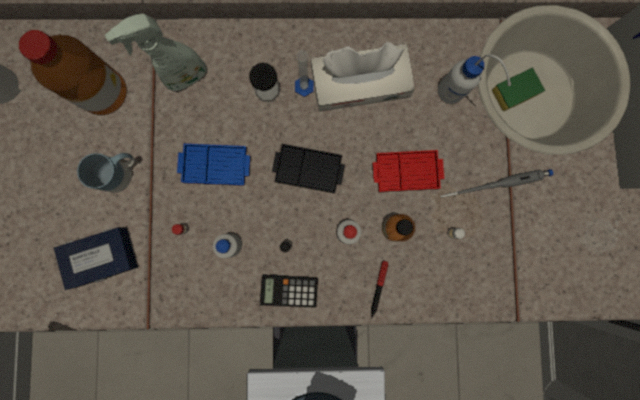

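The scene picture shows the front row and the three trays behind it. In the top view, the caps are at (178,229) red vial, (223,246) blue bottle, (286,246) black vial, (349,232) red bottle, (404,228) black bottle and (459,233) white vial. The trays are at (213,165) blue, (309,168) black and (408,171) red. I'll zoom in on the dividers.

```bash
python3 - <<'E'
import cv2
i=cv2.imread('pics/top0.png')
cv2.imwrite('pics/z1.png',cv2.convertScaleAbs(cv2.resize(i[135:265,160:480],None,fx=2.5,fy=2.5,interpolation=cv2.INTER_CUBIC),alpha=1.6,beta=20))
E
```

```text
(no output)
```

View pics/z1.png

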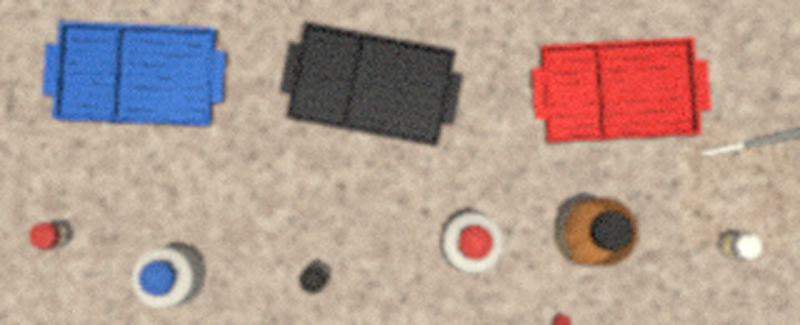

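```bash
cat >> h.py <<'E'
def ray(d,px):
    C=-d['R'].T@d['t']; v=d['R'].T@np.linalg.solve(d['camera_matrix'],[px[0],px[1],1.]); return C,v/np.linalg.norm(v)
def onz(d,px,z):
    C,v=ray(d,px); return C+v*(z-C[2])/v[2]
def tri(a,pa,b,pb):
    (A,u),(B,v)=ray(a,pa),ray(b,pb); M=np.stack([u,-v],1); k=np.linalg.lstsq(M,B-A,rcond=None)[0]
    P,Q=A+k[0]*u,B+k[1]*v; return (P+Q)/2,np.linalg.norm(P-Q)
def blob(im,seed,col,w):
    "centroid and mask of the colour blob nearest seed"
    h=cv2.cvtColor(im,cv2.COLOR_RGB2HSV).astype(int); H,S,V=h[...,0],h[...,1],h[...,2]
    m={'red':((H<8)|(H>172))&(S>140)&(V>50),'blue':(abs(H-110)<14)&(S>110),'black':(V<60)&(S<130),'white':(V>150)&(S<60)}[col]
    win=np.zeros_like(m); x,y=seed; win[y-w:y+w,x-w:x+w]=1
    n,L,st,c=cv2.connectedComponentsWithStats((m&win).astype(np.uint8))
    k=1+np.argmax(st[1:,4]); return c[k],(L==k).astype(np.uint8)
E
python3 - <<'E'
from h import *
np.set_printoptions(precision=4,suppress=True)
T=imaging.capture('top'); S=imaging.capture('scene'); print('camtop',-T['R'].T@T['t'],'camscene',-S['R'].T@S['t'])
for n,c,p,q,w,z in [('vial_red','red',(178,229),None,9,.049),('bottle_blue','blue',(223,246),None,11,.092),('vial_black','black',(286,246),(289,207),8,.062),('bottle_red','red',(349,232),(348,200),10,.096),('bottle_black','black',(404,228),(396,201),10,.122),('vial_white','white',(459,233),(453,239),8,.054)]:
    a,m=blob(T['frame'],p,c,w); print(n,a,m.sum(),onz(T,a,z-.003), end=' ')
    if q: 
        b,m2=blob(S['frame'],q,c,9); print('tri',b,m2.sum(),*tri(T,a,S,b))
    else: print()
for n,p in [('blue',(213,165)),('black',(309,168)),('red',(408,171))]:
    a,m=blob(T['frame'],p,n,42); m=cv2.morphologyEx(m,cv2.MORPH_CLOSE,np.ones((5,5)))
    ys,xs=np.nonzero(m); P=np.array([onz(T,(x,y),.014)[:2] for x,y in zip(xs,ys)],np.float32)
    r=cv2.minAreaRect(P); print('tray',n,m.sum(),r, 'mean',P.mean(0)); e=np.linalg.eigh(np.cov(P.T))[1][:,1]; print('long axis yaw',np.degrees(np.arctan2(-e[0]*np.sign(e[1]),abs(e[1]))))
E
```

```text
camtop [0.4609 0.0033 0.958 ] camscene [-0.5    -0.513   0.6813]
vial_red [177.2247 228.8989] 89 [0.4825 0.3096 0.046 ] 
bottle_blue [222.5912 245.7372] 137 [0.4441 0.1976 0.089 ] 
vial_black [285.4393 245.5421] 107 [0.4421 0.0646 0.059 ] tri [288.6552 207.2241] 58 [0.4418 0.0655 0.049 ] 0.0004519649095650937
bottle_red [349.632 231.432] 125 [ 0.4713 -0.0765  0.093 ] tri [347.7714 199.0071] 140 [ 0.4719 -0.0779  0.0891] 0.0022604315978799966
bottle_black [404.478  226.8077] 182 [ 0.4792 -0.19    0.119 ] tri [395.5069 199.6736] 144 [ 0.4796 -0.1926  0.1095] 0.0008292232139903316
vial_white [459.1071 233.7143] 28 [ 0.4635 -0.3303  0.051 ] tri [452.8391 237.1826] 230 [ 0.4641 -0.3304  0.0552] 0.003253952343859972
tray blue 2618 ((0.6367429494857788, 0.2380862832069397), (0.1692529171705246, 0.09364244341850281), 86.99662017822266) mean [0.6365 0.2381]
long axis yaw -2.8871086851054275
tray black 2575 ((0.6247454881668091, 0.01290963590145111), (0.16763140261173248, 0.0942186787724495), 78.70687103271484) mean [0.6246 0.0133]
long axis yaw -11.147293312494472
tray red 2573 ((0.6169393658638, -0.2268017828464508), (0.09431396424770355, 0.1701815128326416), 2.497405529022217) mean [ 0.6167 -0.2268]
long axis yaw 2.7851412446620927
```

The manual's scale: shifts go in shares of 0.6 m and turns go in shares of 180 degrees. Converting my numbers, -0.29 m / 0.6 = -0.4833, -0.15 m / 0.6 = -0.25, 56 degrees / 180 = 0.3111.

Emit:
{"method": "play_rows", "body": {
  "motion": [
    [[-0.0833, -0.0433, 0, 0, 0, 0.0389], [-0.1667, -0.0867, 0, 0, 0, 0.0778], [-0.25, -0.13, 0, 0, 0, 0.1167], [-0.3167, -0.1667, 0, 0, 0, 0.1556], [-0.3833, -0.2, 0, 0, 0, 0.1944], [-0.4333, -0.2267, 0, 0, 0, 0.2333], [-0.4667, -0.2467, 0, 0, 0, 0.2722], [-0.4833, -0.255, 0, 0, 0, 0.3111]]
  ],
  "fingers": 0.06
}}

```text
time_s: 1.77
position: [0.3963, 0.3869, 0.2398]
tcp_rot: [[-0.338, 0.941, 0.001], [0.941, 0.338, 0.0], [-0.0, 0.001, -1.0]]
force: [-0.4, 0.1, 0.2]
opening: 0.69
grasp_force: 0.0
```

```bash
cat > go.py <<'E'
import sys
from h import *
np.set_printoptions(precision=4,suppress=True)
s=bot.read_state(); R=np.array(s['tcp_rot']); t=np.array(eval(sys.argv[1]))
G=np.array([[0,1,0],[1,0,0],[0,0,-1.]])
print(s['time_s'],s['position'],'d',R.T@(t-s['position']),'w',np.degrees(cv2.Rodrigues(R.T@G)[0].ravel()))
E
python3 go.py "[.4825,.3096,.15]"
```

```text
1.7667 [0.3963 0.3869 0.2398] d [-0.1019  0.0549  0.0899] w [ 0.0447  0.0059 19.761 ]
```

To row units: -0.102 m / 0.6 = -0.17, -0.1 m / 0.6 = -0.1667, 19.7 degrees / 180 = 0.1094.

Emit:
{"method": "play_rows", "body": {
  "motion": [
    [[-0.05, 0.0267, 0.0333, 0, 0, 0.0361], [-0.1, 0.0533, 0.075, 0, 0, 0.0722], [-0.1417, 0.0767, 0.1167, 0, 0, 0.1094], [-0.1667, 0.09, 0.1417, 0, 0, 0.1094], [-0.17, 0.0917, 0.15, 0, 0, 0.1094], [-0.17, 0.0917, 0.15, 0, 0, 0.1094], [-0.17, 0.0917, 0.15, 0, 0, 0.1094]]
  ]
}}

```text
time_s: 2.35
position: [0.4808, 0.3125, 0.1498]
tcp_rot: [[-0.008, 1.0, -0.001], [1.0, 0.008, 0.0], [0.0, -0.001, -1.0]]
force: [-0.5, 0.1, -0.1]
opening: 0.69
grasp_force: 0.0
```

```bash
python3 go.py "[.4825,.3096,.041]"; python3 - <<'E'
from h import *
d=snap('wrist','w1.png'); print(d['camera_matrix'])
# project predicted vial axis points (fisheye)
for P in [(.4825,.3096,.049),(.4825,.3096,0)]:
    p,_=cv2.fisheye.projectPoints(np.array([[P]],float),cv2.Rodrigues(d['R'])[0],d['t'].reshape(3,1),d['camera_matrix'],np.zeros(4)); print(P,p)
E
```

```text
2.35 [0.4808 0.3125 0.1498] d [-0.0029  0.0017  0.1088] w [-0.0339 -0.0168  0.46  ]
[[309.70691629   0.         321.38564543]
 [  0.         309.70691629 200.86791682]
 [  0.           0.           1.        ]]Traceback (most recent call last):
  File "<stdin>", line 5, in <module>
cv2.error: OpenCV(4.12.0) /io/opencv/modules/calib3d/src/fisheye.cpp:83: error: (-215:Assertion failed) _tvec.getMat().isContinuous() && _rvec.getMat().isContinuous() in function 'projectPoints'
```

View pics/w1.png

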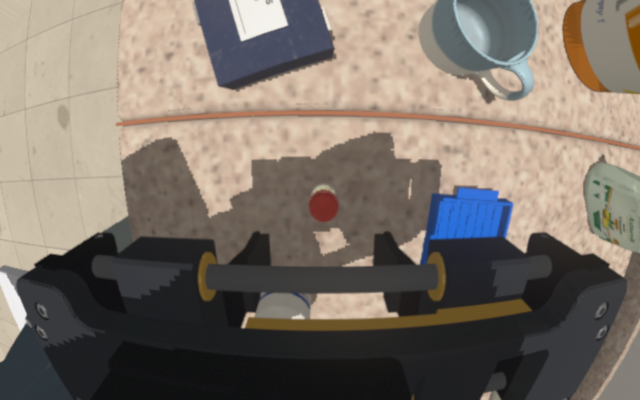

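The red cap is at (323,206), roughly midway between the fingers (250 and 395) and slightly above them. I'll triangulate it with the top view.

```bash
cat >> h.py <<'E'
def wray(d,px):
    K=d['camera_matrix']; q=(np.array(px)-K[:2,2])/K[0,0]; r=np.linalg.norm(q)+1e-9
    v=np.r_[q/r*np.sin(r),np.cos(r)]; return -d['R'].T@d['t'],d['R'].T@v
def wonz(d,px,z):
    C,v=wray(d,px); return C+v*(z-C[2])/v[2]
def wtri(top,pt,w,pw):
    (A,u),(B,v)=ray(top,pt),wray(w,pw); k=np.linalg.lstsq(np.stack([u,-v],1),B-A,rcond=None)[0]
    P,Q=A+k[0]*u,B+k[1]*v; return (P+Q)/2,np.linalg.norm(P-Q)
E
python3 - <<'E'
from h import *
w=imaging.capture('wrist'); T=imaging.capture('top')
b,m=blob(w['frame'],(323,206),'red',30)
print(b,m.sum(),wonz(w,b,.047),wtri(T,(177.2,228.9),w,b))
E
```

```text
[323.13513514 206.75357711] 629 [0.48251738 0.31451432 0.047     ] (array([0.4826374 , 0.31205641, 0.03893997]), np.float64(6.462670647078494e-05))
```

To row units: 0.109 m / 0.6 = 0.1817, 0.0017 m / 0.6 = 0.0028, 0.4 degrees / 180 = 0.0022.

Emit:
{"method": "play_rows", "body": {
  "motion": [
    [[-0.0008, 0.0028, 0.0417, 0, 0, 0.0022], [-0.0008, 0.0028, 0.0917, 0, 0, 0.0022], [-0.0008, 0.0028, 0.1333, 0, 0, 0.0022], [-0.0008, 0.0028, 0.1667, 0, 0, 0.0022], [-0.0008, 0.0028, 0.1817, 0, 0, 0.0022], [-0.0008, 0.0028, 0.1817, 0, 0, 0.0022]]
  ]
}}

```text
time_s: 3.0
position: [0.4815, 0.3119, 0.0394]
tcp_rot: [[-0.002, 1.0, -0.003], [1.0, 0.002, -0.001], [-0.001, -0.003, -1.0]]
force: [0.0, -0.2, 0.3]
opening: 0.69
grasp_force: 0.0
```

Emit:
{"method": "play_rows", "body": {
  "motion": [
    [[0, 0, 0, 0, 0, 0], [0, 0, 0, 0, 0, 0], [0, 0, 0, 0, 0, 0], [0, 0, 0, 0, 0, 0], [0, 0, 0, 0, 0, 0], [0, 0, 0, 0, 0, 0], [0, 0, 0, 0, 0, 0]]
  ],
  "fingers": 0.0
}}

```text
time_s: 3.58
position: [0.4833, 0.3116, 0.041]
tcp_rot: [[-0.001, 1.0, 0.001], [1.0, 0.001, 0.0], [0.0, 0.001, -1.0]]
force: [-0.5, -0.6, 3.2]
opening: 0.269
grasp_force: 30.0
```

To row units: -0.15 m / 0.6 = -0.25, -0.135 m / 0.6 = -0.225.

Emit:
{"method": "play_rows", "body": {
  "motion": [
    [[0, 0, -0.025, 0, 0, 0], [0, 0, -0.0667, 0, 0, 0], [0, 0, -0.125, 0, 0, 0], [-0.0167, 0.0083, -0.1833, 0, 0, 0], [-0.05, 0.025, -0.225, 0, 0, 0], [-0.1, 0.0417, -0.25, 0, 0, 0], [-0.1583, 0.0583, -0.25, 0, 0, 0], [-0.2167, 0.075, -0.25, 0, 0, 0]]
  ]
}}

```text
time_s: 4.25
position: [0.5291, 0.1808, 0.1923]
tcp_rot: [[-0.002, 1.0, 0.004], [1.0, 0.002, 0.0], [0.0, 0.004, -1.0]]
force: [0.5, -0.3, -0.0]
opening: 0.264
grasp_force: 30.0
```

To row units: -0.295 m / 0.6 = -0.4917, -0.26 m / 0.6 = -0.4333.

Emit:
{"method": "play_rows", "body": {
  "motion": [
    [[-0.0617, 0.02, 0, 0, 0, 0], [-0.125, 0.04, 0, 0, 0, 0], [-0.1883, 0.06, 0, 0, 0, 0], [-0.25, 0.08, 0, 0, 0, 0], [-0.3117, 0.1, 0, 0, 0, 0], [-0.375, 0.1167, 0, 0, 0, 0], [-0.4333, 0.13, 0, 0, 0, 0], [-0.4917, 0.1383, 0, 0, 0, 0]]
  ]
}}

```text
time_s: 4.92
position: [0.6118, -0.1156, 0.1904]
tcp_rot: [[-0.0, 1.0, 0.0], [1.0, 0.0, -0.0], [-0.0, 0.0, -1.0]]
force: [1.0, -0.2, -0.4]
opening: 0.265
grasp_force: 30.0
```

To row units: -0.068 m / 0.6 = -0.1133, -0.062 m / 0.6 = -0.1033.

Emit:
{"method": "play_rows", "body": {
  "motion": [
    [[-0.05, 0.0033, 0, 0, 0, 0], [-0.0833, 0.0033, 0, 0, 0, 0], [-0.1033, 0.0033, 0, 0, 0, 0], [-0.1133, 0.0033, 0, 0, 0, 0], [-0.1133, 0.0033, 0, 0, 0, 0], [-0.1133, 0.0033, 0, 0, 0, 0]]
  ]
}}

```text
time_s: 5.42
position: [0.613, -0.1802, 0.1904]
tcp_rot: [[-0.001, 1.0, -0.001], [1.0, 0.001, 0.001], [0.001, -0.001, -1.0]]
force: [-0.8, -0.5, -0.9]
opening: 0.27
grasp_force: 30.0
```

```bash
python3 go.py "[.6146,-.1818,.044]"; python3 - <<'E'
from h import *
w=snap('wrist','w2.png')
E
```

```text
5.4167 [ 0.613  -0.1802  0.1904] d [-0.0017  0.0017  0.1464] w [-0.0463 -0.0633  0.0654]
```

View pics/w2.png

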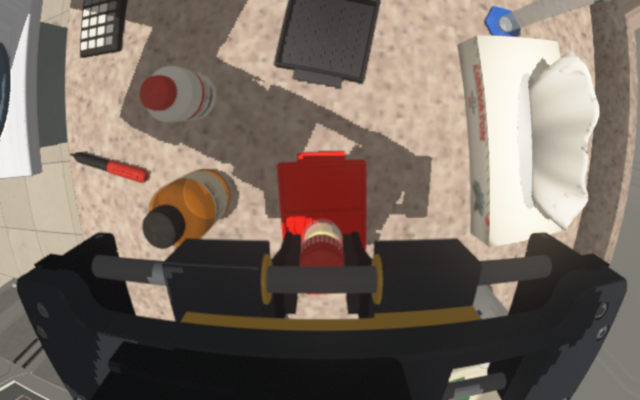

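The vial hangs straight in the jaws, base at (322,235), with the red tray's small bay under it, its end wall at about row 160. I'll lower it.

To row units: 0.144 m / 0.6 = 0.24, 0.142 m / 0.6 = 0.2367.

Emit:
{"method": "play_rows", "body": {
  "motion": [
    [[-0.0017, 0.0025, 0.0333, 0, 0, 0], [-0.0017, 0.0025, 0.0833, 0, 0, 0], [-0.0017, 0.0025, 0.1333, 0, 0, 0], [-0.0017, 0.0025, 0.175, 0, 0, 0], [-0.0017, 0.0025, 0.2083, 0, 0, 0], [-0.0017, 0.0025, 0.2283, 0, 0, 0], [-0.0017, 0.0025, 0.2367, 0, 0, 0], [-0.0017, 0.0025, 0.24, 0, 0, 0]]
  ]
}}

```text
time_s: 6.13
position: [0.6148, -0.1813, 0.046]
tcp_rot: [[-0.002, 1.0, -0.001], [1.0, 0.002, 0.001], [0.001, -0.001, -1.0]]
force: [-0.5, 1.0, 0.2]
opening: 0.267
grasp_force: 30.0
```

To row units: 0.001 m / 0.6 = 0.0017.

Emit:
{"method": "play_rows", "body": {
  "motion": [
    [[0, 0, 0, 0, 0, 0], [0, 0, 0, 0, 0, 0], [0, 0, 0.0017, 0, 0, 0], [0, 0, 0.0017, 0, 0, 0]]
  ]
}}

```text
time_s: 6.47
position: [0.6155, -0.1827, 0.0467]
tcp_rot: [[-0.001, 1.0, 0.002], [1.0, 0.001, -0.001], [-0.001, 0.002, -1.0]]
force: [-0.6, 0.4, -0.5]
opening: 0.269
grasp_force: 30.0
```

To row units: 0.0015 m / 0.6 = 0.0025, 0.001 m / 0.6 = 0.0017.

Emit:
{"method": "play_rows", "body": {
  "motion": [
    [[0, 0, 0.0017, 0, 0, 0], [0, 0, 0.0025, 0, 0, 0], [0, 0, 0.0025, 0, 0, 0]]
  ]
}}

```text
time_s: 6.72
position: [0.6149, -0.1825, 0.0442]
tcp_rot: [[-0.001, 1.0, 0.0], [1.0, 0.001, -0.0], [-0.0, 0.0, -1.0]]
force: [0.2, 0.7, -0.4]
opening: 0.271
grasp_force: 30.0
```

Emit:
{"method": "play_rows", "body": {
  "motion": [
    [[0, 0, 0, 0, 0, 0], [0, 0, 0, 0, 0, 0], [0, 0, 0, 0, 0, 0], [0, 0, 0, 0, 0, 0]]
  ],
  "fingers": 0.055
}}

```text
time_s: 7.05
position: [0.6149, -0.1824, 0.0441]
tcp_rot: [[-0.001, 1.0, 0.0], [1.0, 0.001, -0.0], [-0.0, 0.0, -1.0]]
force: [-0.2, -0.2, -0.5]
opening: 0.485
grasp_force: 0.0
```

To row units: -0.15 m / 0.6 = -0.25, -0.145 m / 0.6 = -0.2417.

Emit:
{"method": "play_rows", "body": {
  "motion": [
    [[0, 0, -0.025, 0, 0, 0], [0, 0, -0.0667, 0, 0, 0], [0, 0, -0.125, 0, 0, 0], [0.0167, -0.0083, -0.1917, 0, 0, 0], [0.05, -0.025, -0.2417, 0, 0, 0], [0.1, -0.05, -0.25, 0, 0, 0], [0.1667, -0.0917, -0.25, 0, 0, 0], [0.2333, -0.15, -0.25, 0, 0, 0]]
  ]
}}

```text
time_s: 7.72
position: [0.5365, -0.0545, 0.1954]
tcp_rot: [[0.0, 1.0, 0.004], [1.0, -0.0, -0.001], [-0.001, 0.004, -1.0]]
force: [0.1, 0.5, 0.1]
opening: 0.635
grasp_force: 0.0
```

To row units: 0.108 m / 0.6 = 0.18, 0.1 m / 0.6 = 0.1667.

Emit:
{"method": "play_rows", "body": {
  "motion": [
    [[0.0667, -0.045, 0, 0, 0, 0], [0.125, -0.0867, 0, 0, 0, 0], [0.1667, -0.1217, 0, 0, 0, 0], [0.18, -0.1383, 0.0167, 0, 0, 0], [0.18, -0.1383, 0.0333, 0, 0, 0], [0.18, -0.1383, 0.05, 0, 0, 0], [0.18, -0.1383, 0.05, 0, 0, 0]]
  ]
}}

```text
time_s: 8.3
position: [0.4514, 0.0532, 0.1631]
tcp_rot: [[-0.002, 1.0, -0.003], [1.0, 0.002, 0.0], [0.0, -0.003, -1.0]]
force: [-0.1, -0.8, 0.2]
opening: 0.63
grasp_force: 0.0
```

```bash
python3 go.py "[.442,.0655,.048]"; python3 - <<'E'
from h import *
w=snap('wrist','w3.png'); T=snap('top','t3.png')
a,m=blob(T['frame'],(396,173),'red',8)
for h,c in ((.092,'vb'),):
    pass
b,m=blob(w['frame'],(322,206),'black',30); print(b,m.sum(),wonz(w,b,.06),wtri(T,(285.4,245.5),w,b))
w=cv2.imread('pics/w3.png'); t=cv2.imread('pics/t3.png')[130:260,160:480]
cv2.imwrite('pics/c3.png',np.vstack([cv2.resize(w[100:300],(640,200)),cv2.resize(t,None,fx=2,fy=2)]))
E
```

```text
8.3 [0.4514 0.0532 0.1631] d [ 0.0123 -0.009   0.1151] w [-0.1562 -0.0173  0.1029]
[307.51655629 188.70695364] 604 [0.4398905  0.07012152 0.06      ] (array([0.44047339, 0.06587619, 0.04295478]), np.float64(0.00276895154559545))
```

View pics/c3.png

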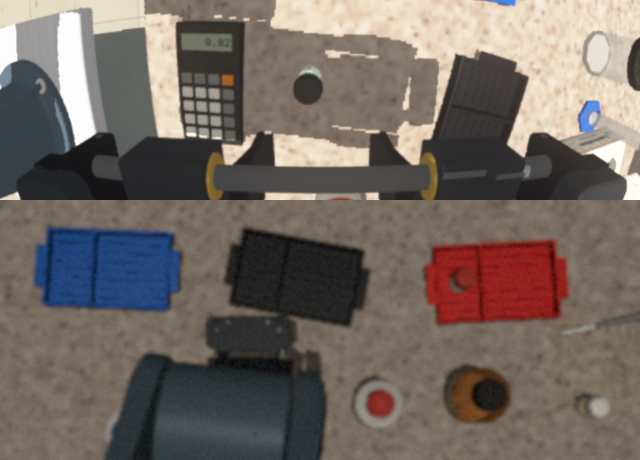

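The red vial stands in the red tray's small bay (top crop at (462,280)). The black vial's cap is at (307,189) in the wrist frame, between the fingers' reach. I'll grasp it.

To row units: 0.115 m / 0.6 = 0.1917, 0.07 m / 0.6 = 0.1167.

Emit:
{"method": "play_rows", "body": {
  "motion": [
    [[0.0167, -0.0133, 0.0083, 0, 0, 0], [0.0225, -0.0175, 0.025, 0, 0, 0], [0.0225, -0.0175, 0.0667, 0, 0, 0], [0.0225, -0.0175, 0.1167, 0, 0, 0], [0.0225, -0.0175, 0.1617, 0, 0, 0], [0.0225, -0.0175, 0.1867, 0, 0, 0], [0.0225, -0.0175, 0.1917, 0, 0, 0], [0.0225, -0.0175, 0.1917, 0, 0, 0]]
  ]
}}

```text
time_s: 9.07
position: [0.4414, 0.0664, 0.0484]
tcp_rot: [[-0.001, 1.0, -0.002], [1.0, 0.001, 0.0], [0.0, -0.002, -1.0]]
force: [-0.3, -0.4, 0.9]
opening: 0.634
grasp_force: 0.0
```

Emit:
{"method": "play_rows", "body": {
  "motion": [
    [[0, 0, 0, 0, 0, 0], [0, 0, 0, 0, 0, 0], [0, 0, 0, 0, 0, 0], [0, 0, 0, 0, 0, 0], [0, 0, 0, 0, 0, 0], [0, 0, 0, 0, 0, 0], [0, 0, 0, 0, 0, 0]]
  ],
  "fingers": 0.0
}}

```text
time_s: 9.65
position: [0.4424, 0.066, 0.0495]
tcp_rot: [[-0.001, 1.0, 0.001], [1.0, 0.001, -0.0], [-0.0, 0.001, -1.0]]
force: [-0.2, -0.5, 3.5]
opening: 0.271
grasp_force: 29.8
```

To row units: 0.16 m / 0.6 = 0.2667, -0.06 m / 0.6 = -0.1.

Emit:
{"method": "play_rows", "body": {
  "motion": [
    [[0, 0, -0.025, 0, 0, 0], [0, 0, -0.0583, 0, 0, 0], [0, 0.0167, -0.1, 0, 0, 0], [-0.0033, 0.05, -0.125, 0, 0, 0], [-0.005, 0.1, -0.1333, 0, 0, 0], [-0.0083, 0.1583, -0.1333, 0, 0, 0], [-0.01, 0.2167, -0.1333, 0, 0, 0], [-0.0133, 0.2667, -0.1333, 0, 0, 0]]
  ]
}}

```text
time_s: 10.32
position: [0.6044, 0.0582, 0.1296]
tcp_rot: [[-0.001, 1.0, 0.002], [1.0, 0.001, -0.0], [-0.0, 0.002, -1.0]]
force: [0.9, -0.5, -0.4]
opening: 0.27
grasp_force: 29.8
```

Emit:
{"method": "play_rows", "body": {
  "motion": [
    [[-0.0017, 0.0333, 0, 0, 0, 0], [-0.0017, 0.0517, 0, 0, 0, 0], [-0.0017, 0.0517, 0.0167, 0, 0, 0], [-0.0017, 0.0517, 0.05, 0, 0, 0], [-0.0017, 0.0517, 0.0833, 0, 0, 0], [-0.0017, 0.0517, 0.1133, 0, 0, 0], [-0.0017, 0.0517, 0.12, 0, 0, 0], [-0.0017, 0.0517, 0.12, 0, 0, 0]]
  ]
}}

```text
time_s: 10.98
position: [0.6303, 0.0575, 0.0547]
tcp_rot: [[-0.001, 1.0, -0.006], [1.0, 0.001, 0.001], [0.001, -0.006, -1.0]]
force: [-0.0, 0.1, 0.3]
opening: 0.268
grasp_force: 29.8
```

```bash
python3 go.py "[.6333,.0572,.052]"
```

```text
10.9833 [0.6303 0.0575 0.0547] d [-0.0003  0.003   0.0027] w [-0.3569 -0.0298  0.049 ]
```

To row units: 0.002 m / 0.6 = 0.0033, 0.0015 m / 0.6 = 0.0025.

Emit:
{"method": "play_rows", "body": {
  "motion": [
    [[0, 0, 0.0025, 0, 0, 0], [0, 0, 0.0033, 0, 0, 0], [0, 0, 0.0033, 0, 0, 0], [0, 0, 0.0033, 0, 0, 0]]
  ]
}}

```text
time_s: 11.32
position: [0.6338, 0.0572, 0.0561]
tcp_rot: [[-0.001, 1.0, 0.002], [1.0, 0.001, -0.0], [-0.0, 0.002, -1.0]]
force: [0.9, 0.5, -0.3]
opening: 0.269
grasp_force: 29.8
```

To row units: 0.0005 m / 0.6 = 0.0008.

Emit:
{"method": "play_rows", "body": {
  "motion": [
    [[0, 0, 0, 0, 0, 0], [0, 0, 0.0008, 0, 0, 0], [0, 0, 0.0008, 0, 0, 0]]
  ]
}}

```text
time_s: 11.57
position: [0.6333, 0.0572, 0.0548]
tcp_rot: [[-0.001, 1.0, 0.001], [1.0, 0.001, -0.0], [-0.0, 0.001, -1.0]]
force: [0.2, -0.3, -0.4]
opening: 0.267
grasp_force: 29.8
```

To row units: 0.0025 m / 0.6 = 0.0042, 0.0015 m / 0.6 = 0.0025.

Emit:
{"method": "play_rows", "body": {
  "motion": [
    [[0, 0, 0.0025, 0, 0, 0], [0, 0, 0.0042, 0, 0, 0], [0, 0, 0.0042, 0, 0, 0], [0, 0, 0.0042, 0, 0, 0]]
  ]
}}

```text
time_s: 11.9
position: [0.6334, 0.0572, 0.0526]
tcp_rot: [[-0.001, 1.0, 0.001], [1.0, 0.001, -0.0], [-0.0, 0.001, -1.0]]
force: [-1.6, -0.3, 4.2]
opening: 0.268
grasp_force: 29.9
```

Emit:
{"method": "play_rows", "body": {
  "motion": [
    [[0, 0, 0, 0, 0, 0], [0, 0, 0, 0, 0, 0], [0, 0, 0, 0, 0, 0], [0, 0, 0, 0, 0, 0]]
  ],
  "fingers": 0.055
}}

```text
time_s: 12.23
position: [0.6329, 0.0572, 0.0516]
tcp_rot: [[-0.001, 1.0, -0.001], [1.0, 0.001, 0.0], [0.0, -0.001, -1.0]]
force: [0.2, -0.3, -0.1]
opening: 0.487
grasp_force: 0.0
```

To row units: -0.14 m / 0.6 = -0.2333, -0.135 m / 0.6 = -0.225.

Emit:
{"method": "play_rows", "body": {
  "motion": [
    [[0, 0, -0.025, 0, 0, 0], [0, 0, -0.0667, 0, 0, 0], [0, 0, -0.125, 0, 0, 0], [0.0167, -0.0167, -0.1833, 0, 0, 0], [0.05, -0.05, -0.225, 0, 0, 0], [0.0917, -0.1, -0.2333, 0, 0, 0], [0.1417, -0.1583, -0.2333, 0, 0, 0], [0.1833, -0.2167, -0.2333, 0, 0, 0]]
  ],
  "fingers": 0.08
}}

```text
time_s: 12.9
position: [0.5074, 0.1647, 0.193]
tcp_rot: [[0.0, 1.0, 0.003], [1.0, -0.0, 0.001], [0.001, 0.003, -1.0]]
force: [0.3, 0.4, 0.5]
opening: 0.915
grasp_force: 0.0
```

To row units: -0.06 m / 0.6 = -0.1, -0.052 m / 0.6 = -0.0867.

Emit:
{"method": "play_rows", "body": {
  "motion": [
    [[0.03, -0.05, 0, 0, 0, 0], [0.05, -0.0867, 0, 0, 0, 0], [0.05, -0.1, 0, 0, 0, 0], [0.05, -0.1, 0, 0, 0, 0], [0.05, -0.1, 0, 0, 0, 0], [0.05, -0.1, 0, 0, 0, 0]]
  ]
}}

```text
time_s: 13.4
position: [0.4499, 0.1932, 0.1923]
tcp_rot: [[0.0, 1.0, 0.003], [1.0, -0.0, 0.0], [0.0, 0.003, -1.0]]
force: [-0.1, 0.4, 0.1]
opening: 0.919
grasp_force: 0.0
```

```bash
python3 go.py "[.4441,.1976,.048]"; python3 - <<'E'
from h import *
w=snap('wrist','w4.png'); T=imaging.capture('top')
b,m=blob(w['frame'],(322,206),'blue',50); print(b,m.sum(),wonz(w,b,.09),wtri(T,(222.6,245.7),w,b))
E
```

```text
13.4 [0.4499 0.1932 0.1923] d [ 0.0043 -0.0062  0.1443] w [ 0.1476 -0.0095 -0.0122]
[313.08102564 198.27692308] 975 [0.44347192 0.20232935 0.09      ] (array([0.4436216 , 0.19956922, 0.07999715]), np.float64(0.0007744363819545436))
```

View pics/w4.png

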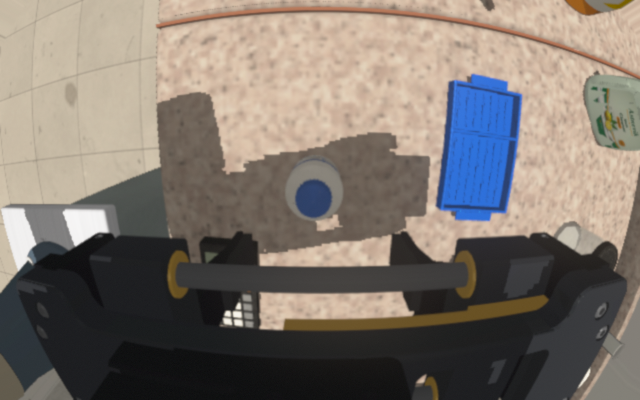

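The blue cap is at (313,198), midway between the open fingers (235 and 405). I'll go down on the blue bottle.

Emit:
{"method": "play_rows", "body": {
  "motion": [
    [[0.0108, -0.0108, 0.0167, 0, 0, 0], [0.0108, -0.0108, 0.0417, 0, 0, 0], [0.0108, -0.0108, 0.075, 0, 0, 0], [0.0108, -0.0108, 0.1167, 0, 0, 0], [0.0108, -0.0108, 0.1667, 0, 0, 0], [0.0108, -0.0108, 0.2133, 0, 0, 0], [0.0108, -0.0108, 0.2367, 0, 0, 0], [0.0108, -0.0108, 0.2383, 0, 0, 0]]
  ]
}}

```text
time_s: 14.17
position: [0.4407, 0.1992, 0.046]
tcp_rot: [[0.001, 1.0, -0.005], [1.0, -0.001, -0.001], [-0.001, -0.005, -1.0]]
force: [0.0, 0.5, 0.1]
opening: 0.923
grasp_force: 0.0
```

Emit:
{"method": "play_rows", "body": {
  "motion": [
    [[0, 0, 0, 0, 0, 0], [0, 0, 0, 0, 0, 0], [0, 0, 0, 0, 0, 0], [0, 0, 0, 0, 0, 0], [0, 0, 0, 0, 0, 0], [0, 0, 0, 0, 0, 0], [0, 0, 0, 0, 0, 0]]
  ],
  "fingers": 0.0
}}

```text
time_s: 14.75
position: [0.4421, 0.2003, 0.05]
tcp_rot: [[-0.001, 1.0, 0.002], [1.0, 0.001, 0.0], [0.0, 0.002, -1.0]]
force: [-0.1, 0.4, 6.6]
opening: 0.596
grasp_force: 30.0
```

```bash
python3 go.py "[.635,.211,.14]"
```

```text
14.75 [0.4421 0.2003 0.05  ] d [ 0.0105  0.1932 -0.0895] w [ 0.1432 -0.0221  0.0571]
```

To row units: 0.16 m / 0.6 = 0.2667, -0.05 m / 0.6 = -0.0833.

Emit:
{"method": "play_rows", "body": {
  "motion": [
    [[0, 0, -0.02, 0, 0, 0], [0, 0, -0.05, 0, 0, 0], [0.0017, 0.0167, -0.0833, 0, 0, 0], [0.0033, 0.05, -0.1083, 0, 0, 0], [0.0067, 0.1, -0.1167, 0, 0, 0], [0.01, 0.1583, -0.1167, 0, 0, 0], [0.0133, 0.2167, -0.1167, 0, 0, 0], [0.0167, 0.2667, -0.1167, 0, 0, 0]]
  ]
}}

```text
time_s: 15.42
position: [0.6032, 0.2104, 0.1195]
tcp_rot: [[-0.001, 1.0, 0.001], [1.0, 0.001, 0.0], [0.0, 0.001, -1.0]]
force: [0.3, -0.4, -1.6]
opening: 0.598
grasp_force: 30.0
```

To row units: 0.06 m / 0.6 = 0.1, 0.055 m / 0.6 = 0.0917.

Emit:
{"method": "play_rows", "body": {
  "motion": [
    [[0, 0.03, 0, 0, 0, 0], [0, 0.0467, 0, 0, 0, 0], [0, 0.0533, 0.0167, 0, 0, 0], [0, 0.0533, 0.0417, 0, 0, 0], [0, 0.0533, 0.07, 0, 0, 0], [0, 0.0533, 0.0917, 0, 0, 0], [0, 0.0533, 0.1, 0, 0, 0], [0, 0.0533, 0.1, 0, 0, 0]]
  ]
}}

```text
time_s: 16.08
position: [0.631, 0.2101, 0.0567]
tcp_rot: [[-0.001, 1.0, -0.005], [1.0, 0.001, -0.001], [-0.001, -0.005, -1.0]]
force: [-0.0, -0.6, -0.7]
opening: 0.599
grasp_force: 30.0
```

To row units: 0.003 m / 0.6 = 0.005, 0.002 m / 0.6 = 0.0033.

Emit:
{"method": "play_rows", "body": {
  "motion": [
    [[0, 0, 0, 0, 0, 0], [0, 0, 0.0033, 0, 0, 0], [0, 0, 0.005, 0, 0, 0], [0, 0, 0.005, 0, 0, 0], [0, 0, 0.005, 0, 0, 0]]
  ]
}}

```text
time_s: 16.5
position: [0.6335, 0.2104, 0.0567]
tcp_rot: [[-0.001, 1.0, 0.001], [1.0, 0.001, 0.0], [0.0, 0.001, -1.0]]
force: [0.5, 0.1, -0.6]
opening: 0.595
grasp_force: 30.0
```

```bash
python3 go.py "[.635,.211,.0525]"
```

```text
16.5 [0.6335 0.2104 0.0567] d [0.0006 0.0015 0.0042] w [ 0.0581 -0.0086  0.0466]
```

To row units: 0.004 m / 0.6 = 0.0067, 0.001 m / 0.6 = 0.0017.

Emit:
{"method": "play_rows", "body": {
  "motion": [
    [[0, 0.0017, 0.0017, 0, 0, 0], [0, 0.0017, 0.0033, 0, 0, 0], [0, 0.0017, 0.005, 0, 0, 0], [0, 0.0017, 0.0067, 0, 0, 0], [0, 0.0017, 0.0067, 0, 0, 0], [0, 0.0017, 0.0067, 0, 0, 0]]
  ]
}}

```text
time_s: 17.0
position: [0.6344, 0.2104, 0.0531]
tcp_rot: [[-0.001, 1.0, 0.001], [1.0, 0.001, -0.0], [-0.0, 0.001, -1.0]]
force: [-1.5, -1.3, 5.6]
opening: 0.598
grasp_force: 30.0
```

Emit:
{"method": "play_rows", "body": {
  "motion": [
    [[0, 0, 0, 0, 0, 0], [0, 0, 0, 0, 0, 0], [0, 0, 0, 0, 0, 0], [0, 0, 0, 0, 0, 0], [0, 0, 0, 0, 0, 0]]
  ],
  "fingers": 0.08
}}

```text
time_s: 17.42
position: [0.6342, 0.2103, 0.0517]
tcp_rot: [[-0.001, 1.0, -0.0], [1.0, 0.001, -0.0], [-0.0, -0.0, -1.0]]
force: [-0.6, 0.6, -0.2]
opening: 0.876
grasp_force: 0.0
```

Emit:
{"method": "play_rows", "body": {
  "motion": [
    [[0, 0, -0.025, 0, 0, 0], [0, 0, -0.0667, 0, 0, 0], [0, 0, -0.125, 0, 0, 0], [0, 0, -0.1917, 0, 0, 0], [-0.0333, -0.0167, -0.2333, 0, 0, 0], [-0.0833, -0.0417, -0.2417, 0, 0, 0], [-0.1417, -0.075, -0.2417, 0, 0, 0], [-0.2, -0.1083, -0.2417, 0, 0, 0]]
  ]
}}

```text
time_s: 18.08
position: [0.5692, 0.0896, 0.1981]
tcp_rot: [[-0.003, 1.0, 0.003], [1.0, 0.003, -0.0], [-0.0, 0.003, -1.0]]
force: [-0.1, -0.5, -0.9]
opening: 0.914
grasp_force: 0.0
```

To row units: -0.168 m / 0.6 = -0.28, -0.155 m / 0.6 = -0.2583.

Emit:
{"method": "play_rows", "body": {
  "motion": [
    [[-0.0583, -0.0333, 0, 0, 0, 0], [-0.1167, -0.0667, 0, 0, 0, 0], [-0.175, -0.1, 0, 0, 0, 0], [-0.225, -0.13, 0, 0, 0, 0], [-0.2583, -0.1533, 0, 0, 0, 0], [-0.28, -0.1633, 0, 0, 0, 0], [-0.28, -0.1633, 0, 0, 0, 0], [-0.28, -0.1633, 0, 0, 0, 0]]
  ]
}}

```text
time_s: 18.75
position: [0.4715, -0.0784, 0.1972]
tcp_rot: [[0.001, 1.0, 0.001], [1.0, -0.001, 0.0], [0.0, 0.001, -1.0]]
force: [0.6, 0.9, 0.0]
opening: 0.919
grasp_force: 0.0
```

```bash
python3 go.py "[.4715,-.077,.05]"; python3 - <<'E'
from h import *
w=snap('wrist','w5.png'); T=snap('top','t5.png')
b,m=blob(w['frame'],(322,206),'red',50); print(b,m.sum(),wonz(w,b,.094),wtri(T,(349.6,231.4),w,b))
w=cv2.imread('pics/w5.png'); t=cv2.imread('pics/t5.png')[130:260,160:480]
cv2.imwrite('pics/c5.png',np.vstack([w[100:300],cv2.resize(t,None,fx=2,fy=2)]))
E
```

```text
18.75 [ 0.4715 -0.0784  0.1972] d [ 0.0014 -0.      0.1472] w [ 0.0297 -0.0087 -0.0824]
[319.82919255 202.95755694] 966 [ 0.47039763 -0.07357193  0.094     ] (array([ 0.47093582, -0.07755969,  0.08051974]), np.float64(0.0011755440778229256))
```

View pics/c5.png

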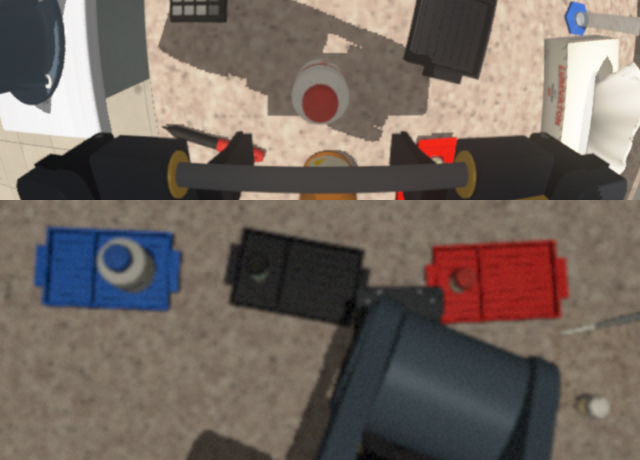

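Blue bottle and black vial stand in their trays ((125,265) and (258,265) in the lower crop), the red vial too. The red bottle's cap is at (320,203) between the fingers. I'll grasp it.

To row units: 0.146 m / 0.6 = 0.2433, 0.07 m / 0.6 = 0.1167.

Emit:
{"method": "play_rows", "body": {
  "motion": [
    [[0.0042, -0.0017, 0.0167, 0, 0, 0], [0.0042, -0.0017, 0.0417, 0, 0, 0], [0.0042, -0.0017, 0.075, 0, 0, 0], [0.0042, -0.0017, 0.1167, 0, 0, 0], [0.0042, -0.0017, 0.1667, 0, 0, 0], [0.0042, -0.0017, 0.2167, 0, 0, 0], [0.0042, -0.0017, 0.2417, 0, 0, 0], [0.0042, -0.0017, 0.2433, 0, 0, 0]]
  ]
}}

```text
time_s: 19.52
position: [0.4692, -0.0735, 0.0481]
tcp_rot: [[-0.003, 1.0, -0.005], [1.0, 0.003, 0.002], [0.002, -0.005, -1.0]]
force: [-0.5, -0.1, -0.5]
opening: 0.92
grasp_force: 0.0
```

Emit:
{"method": "play_rows", "body": {
  "motion": [
    [[0, 0, 0, 0, 0, 0], [0, 0, 0, 0, 0, 0], [0, 0, 0, 0, 0, 0], [0, 0, 0, 0, 0, 0], [0, 0, 0, 0, 0, 0], [0, 0, 0, 0, 0, 0], [0, 0, 0, 0, 0, 0]]
  ],
  "fingers": 0.0
}}

```text
time_s: 20.1
position: [0.4709, -0.0754, 0.052]
tcp_rot: [[-0.001, 1.0, 0.002], [1.0, 0.001, -0.001], [-0.001, 0.002, -1.0]]
force: [0.0, 1.1, 6.0]
opening: 0.597
grasp_force: 30.0
```

To row units: -0.13 m / 0.6 = -0.2167, -0.125 m / 0.6 = -0.2083.

Emit:
{"method": "play_rows", "body": {
  "motion": [
    [[0, 0, -0.02, 0, 0, 0], [0, 0, -0.05, 0, 0, 0], [0, 0.0083, -0.0917, 0, 0, 0], [0, 0.0333, -0.1333, 0, 0, 0], [0, 0.075, -0.175, 0, 0, 0], [-0.0083, 0.125, -0.2083, 0, 0, 0], [-0.0333, 0.175, -0.2167, 0, 0, 0], [-0.075, 0.2167, -0.2167, 0, 0, 0]]
  ]
}}

```text
time_s: 20.77
position: [0.6032, -0.119, 0.184]
tcp_rot: [[-0.004, 1.0, 0.005], [1.0, 0.004, -0.001], [-0.001, 0.005, -1.0]]
force: [0.1, 0.1, -1.4]
opening: 0.594
grasp_force: 30.0
```

To row units: -0.132 m / 0.6 = -0.22, -0.128 m / 0.6 = -0.2133.

Emit:
{"method": "play_rows", "body": {
  "motion": [
    [[-0.05, 0.025, 0, 0, 0, 0], [-0.1, 0.03, 0, 0, 0, 0], [-0.15, 0.03, 0, 0, 0, 0], [-0.1917, 0.03, 0, 0, 0, 0], [-0.2133, 0.03, 0, 0, 0, 0], [-0.22, 0.03, 0, 0, 0, 0], [-0.22, 0.03, 0, 0, 0, 0], [-0.22, 0.03, 0, 0, 0, 0]]
  ]
}}

```text
time_s: 21.43
position: [0.618, -0.2507, 0.1807]
tcp_rot: [[-0.001, 1.0, -0.001], [1.0, 0.001, 0.002], [0.002, -0.001, -1.0]]
force: [0.8, 0.5, -1.9]
opening: 0.596
grasp_force: 30.0
```

```bash
python3 go.py "[.618,-.2538,.0535]"
```

```text
21.4333 [ 0.618  -0.2507  0.1807] d [-0.0034  0.0001  0.1272] w [-0.0716 -0.1005  0.0589]
```

To row units: 0.121 m / 0.6 = 0.2017, 0.118 m / 0.6 = 0.1967.

Emit:
{"method": "play_rows", "body": {
  "motion": [
    [[-0.005, 0, 0.025, 0, 0, 0], [-0.005, 0, 0.0667, 0, 0, 0], [-0.005, 0, 0.1133, 0, 0, 0], [-0.005, 0, 0.1533, 0, 0, 0], [-0.005, 0, 0.18, 0, 0, 0], [-0.005, 0, 0.1967, 0, 0, 0], [-0.005, 0, 0.2017, 0, 0, 0], [-0.005, 0, 0.2017, 0, 0, 0]]
  ]
}}

```text
time_s: 22.1
position: [0.6185, -0.2538, 0.0597]
tcp_rot: [[-0.002, 1.0, -0.001], [1.0, 0.002, 0.001], [0.001, -0.001, -1.0]]
force: [0.5, -0.4, -1.4]
opening: 0.598
grasp_force: 30.0
```

To row units: 0.003 m / 0.6 = 0.005, 0.002 m / 0.6 = 0.0033.

Emit:
{"method": "play_rows", "body": {
  "motion": [
    [[0, 0, 0, 0, 0, 0], [0, 0, 0.0017, 0, 0, 0], [0, 0, 0.0033, 0, 0, 0], [0, 0, 0.005, 0, 0, 0], [0, 0, 0.005, 0, 0, 0], [0, 0, 0.005, 0, 0, 0]]
  ]
}}

```text
time_s: 22.6
position: [0.6186, -0.2553, 0.0574]
tcp_rot: [[-0.001, 1.0, 0.0], [1.0, 0.001, -0.0], [-0.0, 0.0, -1.0]]
force: [-0.3, -0.1, -1.2]
opening: 0.593
grasp_force: 30.0
```

```bash
python3 go.py "[.618,-.2538,.0545]"
```

```text
22.6 [ 0.6186 -0.2553  0.0574] d [ 0.0015 -0.0006  0.0029] w [0.0186 0.0107 0.0367]
```

Emit:
{"method": "play_rows", "body": {
  "motion": [
    [[0, 0, 0.0017, 0, 0, 0], [0, 0, 0.0033, 0, 0, 0], [0, 0, 0.005, 0, 0, 0], [0, 0, 0.0058, 0, 0, 0], [0, 0, 0.0058, 0, 0, 0], [0, 0, 0.0058, 0, 0, 0]]
  ]
}}

```text
time_s: 23.1
position: [0.6187, -0.2553, 0.0551]
tcp_rot: [[-0.001, 1.0, 0.0], [1.0, 0.001, -0.0], [-0.0, 0.0, -1.0]]
force: [-1.8, 0.3, 7.0]
opening: 0.594
grasp_force: 30.0
```

Emit:
{"method": "play_rows", "body": {
  "motion": [
    [[0, 0, 0, 0, 0, 0], [0, 0, 0, 0, 0, 0], [0, 0, 0, 0, 0, 0], [0, 0, 0, 0, 0, 0], [0, 0, 0, 0, 0, 0]]
  ],
  "fingers": 0.08
}}

```text
time_s: 23.52
position: [0.6186, -0.2552, 0.0533]
tcp_rot: [[-0.001, 1.0, -0.0], [1.0, 0.001, 0.0], [0.0, -0.0, -1.0]]
force: [-0.6, 0.1, -0.3]
opening: 0.87
grasp_force: 0.0
```

To row units: -0.17 m / 0.6 = -0.2833, -0.165 m / 0.6 = -0.275.

Emit:
{"method": "play_rows", "body": {
  "motion": [
    [[0, 0, -0.025, 0, 0, 0], [0, 0, -0.0667, 0, 0, 0], [0, 0, -0.125, 0, 0, 0], [0, 0, -0.1917, 0, 0, 0], [0.0083, -0.0167, -0.2417, 0, 0, 0], [0.025, -0.05, -0.275, 0, 0, 0], [0.05, -0.1, -0.2833, 0, 0, 0], [0.075, -0.1583, -0.2833, 0, 0, 0]]
  ],
  "fingers": 0.087
}}

```text
time_s: 24.18
position: [0.525, -0.2111, 0.2261]
tcp_rot: [[-0.001, 1.0, 0.006], [1.0, 0.001, -0.004], [-0.004, 0.006, -1.0]]
force: [-0.3, -0.5, -0.2]
opening: 1.0
grasp_force: 0.0
```

To row units: -0.044 m / 0.6 = -0.0733, -0.03 m / 0.6 = -0.05.

Emit:
{"method": "play_rows", "body": {
  "motion": [
    [[0.02, -0.05, 0, 0, 0, 0], [0.03, -0.0733, 0, 0, 0, 0], [0.03, -0.0733, 0, 0, 0, 0], [0.03, -0.0733, 0, 0, 0, 0], [0.03, -0.0733, 0, 0, 0, 0], [0.03, -0.0733, 0, 0, 0, 0]]
  ]
}}

```text
time_s: 24.68
position: [0.4811, -0.1933, 0.2237]
tcp_rot: [[-0.001, 1.0, 0.002], [1.0, 0.001, -0.001], [-0.001, 0.002, -1.0]]
force: [-0.2, 0.0, -0.3]
opening: 0.999
grasp_force: 0.0
```

```bash
python3 go.py "[.4793,-.191,.077]"; python3 - <<'E'
from h import *
w=snap('wrist','w6.png'); T=snap('top','t6.png')
b,m=blob(w['frame'],(322,206),'black',35); print(b,m.sum(),wonz(w,b,.12),wtri(T,(404.5,226.8),w,b))
w=cv2.imread('pics/w6.png'); t=cv2.imread('pics/t6.png')[130:260,160:480]
cv2.imwrite('pics/c6.png',np.vstack([w[100:300],cv2.resize(t,None,fx=2,fy=2)]))
E
```

```text
24.6833 [ 0.4811 -0.1933  0.2237] d [ 0.0024 -0.0021  0.1467] w [0.0992 0.0631 0.0441]
[317.64356436 200.97194719] 1212 [ 0.47834813 -0.18704882  0.12      ] (array([ 0.47898517, -0.19634428,  0.08946289]), np.float64(0.002107399589943069))
```

View pics/c6.png

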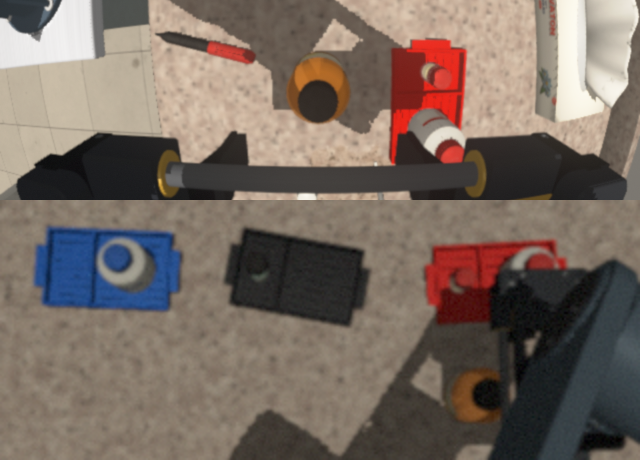

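Red bottle and vial stand in the red tray. The black cap is at (318,201), centred between the fully open fingers. I'll descend gently on the black bottle.

To row units: 0.142 m / 0.6 = 0.2367, -0.002 m / 0.6 = -0.0033.

Emit:
{"method": "play_rows", "body": {
  "motion": [
    [[0.0067, -0.0033, 0.0167, 0, 0, 0], [0.0067, -0.0033, 0.0417, 0, 0, 0], [0.0067, -0.0033, 0.075, 0, 0, 0], [0.0067, -0.0033, 0.1167, 0, 0, 0], [0.0067, -0.0033, 0.1583, 0, 0, 0], [0.0067, -0.0033, 0.1967, 0, 0, 0], [0.0067, -0.0033, 0.2233, 0, 0, 0], [0.0067, -0.0033, 0.2367, 0, 0, 0]]
  ]
}}

```text
time_s: 25.45
position: [0.4771, -0.188, 0.0791]
tcp_rot: [[-0.001, 1.0, -0.003], [1.0, 0.001, 0.002], [0.002, -0.003, -1.0]]
force: [-0.0, 0.6, 0.1]
opening: 1.001
grasp_force: 0.0
```

To row units: 0.003 m / 0.6 = 0.005.

Emit:
{"method": "play_rows", "body": {
  "motion": [
    [[0, 0, 0.005, 0, 0, 0], [0, 0, 0.005, 0, 0, 0], [0, 0, 0.005, 0, 0, 0]]
  ]
}}

```text
time_s: 25.7
position: [0.4783, -0.1887, 0.0791]
tcp_rot: [[-0.001, 1.0, 0.001], [1.0, 0.001, -0.001], [-0.001, 0.001, -1.0]]
force: [0.0, 0.0, 0.4]
opening: 0.999
grasp_force: 0.0
```

Emit:
{"method": "play_rows", "body": {
  "motion": [
    [[0, 0, 0, 0, 0, 0], [0, 0, 0, 0, 0, 0], [0, 0, 0, 0, 0, 0], [0, 0, 0, 0, 0, 0], [0, 0, 0, 0, 0, 0], [0, 0, 0, 0, 0, 0], [0, 0, 0, 0, 0, 0]]
  ],
  "fingers": 0.0
}}

```text
time_s: 26.28
position: [0.4777, -0.1884, 0.0789]
tcp_rot: [[-0.001, 1.0, 0.001], [1.0, 0.001, -0.0], [-0.0, 0.001, -1.0]]
force: [0.1, 0.1, 3.6]
opening: 0.692
grasp_force: 30.0
```

To row units: 0.11 m / 0.6 = 0.1833, -0.09 m / 0.6 = -0.15.

Emit:
{"method": "play_rows", "body": {
  "motion": [
    [[0, 0, -0.02, 0, 0, 0], [0, 0, -0.05, 0, 0, 0], [0.0033, 0.0017, -0.0833, 0, 0, 0], [0.025, 0.02, -0.1167, 0, 0, 0], [0.0583, 0.0467, -0.1417, 0, 0, 0], [0.1, 0.08, -0.15, 0, 0, 0], [0.1417, 0.115, -0.15, 0, 0, 0], [0.1833, 0.15, -0.15, 0, 0, 0]]
  ]
}}

```text
time_s: 26.95
position: [0.5676, -0.077, 0.1685]
tcp_rot: [[-0.0, 1.0, -0.001], [1.0, 0.0, 0.0], [0.0, -0.001, -1.0]]
force: [0.5, -0.5, -3.4]
opening: 0.688
grasp_force: 30.0
```

To row units: 0.065 m / 0.6 = 0.1083, 0.058 m / 0.6 = 0.0967.

Emit:
{"method": "play_rows", "body": {
  "motion": [
    [[0.0417, 0.0333, 0, 0, 0, 0], [0.075, 0.0617, 0, 0, 0, 0], [0.0967, 0.0783, 0, 0, 0, 0], [0.1083, 0.0867, 0, 0, 0, 0], [0.1083, 0.0867, 0, 0, 0, 0], [0.1083, 0.0867, 0, 0, 0, 0]]
  ]
}}

```text
time_s: 27.45
position: [0.6182, -0.0136, 0.1678]
tcp_rot: [[-0.001, 1.0, -0.003], [1.0, 0.001, -0.0], [-0.0, -0.003, -1.0]]
force: [0.0, -0.6, -3.1]
opening: 0.688
grasp_force: 30.0
```

```bash
python3 go.py "[.6195,-.0134,.082]"
```

```text
27.45 [ 0.6182 -0.0136  0.1678] d [0.0003 0.0015 0.0858] w [-0.1507  0.0259  0.0734]
```

To row units: 0.081 m / 0.6 = 0.135, 0.001 m / 0.6 = 0.0017.

Emit:
{"method": "play_rows", "body": {
  "motion": [
    [[0, 0.0017, 0.02, 0, 0, 0], [0, 0.0017, 0.05, 0, 0, 0], [0, 0.0017, 0.08, 0, 0, 0], [0, 0.0017, 0.1067, 0, 0, 0], [0, 0.0017, 0.125, 0, 0, 0], [0, 0.0017, 0.1333, 0, 0, 0], [0, 0.0017, 0.135, 0, 0, 0], [0, 0.0017, 0.135, 0, 0, 0]]
  ]
}}

```text
time_s: 28.12
position: [0.6203, -0.0137, 0.0874]
tcp_rot: [[-0.0, 1.0, -0.0], [1.0, 0.0, -0.0], [-0.0, -0.0, -1.0]]
force: [-0.8, 1.2, -3.1]
opening: 0.688
grasp_force: 30.0
```

To row units: 0.003 m / 0.6 = 0.005, 0.002 m / 0.6 = 0.0033.

Emit:
{"method": "play_rows", "body": {
  "motion": [
    [[0, 0, 0, 0, 0, 0], [0, 0, 0.0017, 0, 0, 0], [0, 0, 0.0033, 0, 0, 0], [0, 0, 0.005, 0, 0, 0], [0, 0, 0.005, 0, 0, 0], [0, 0, 0.005, 0, 0, 0]]
  ]
}}

```text
time_s: 28.62
position: [0.6204, -0.0131, 0.0847]
tcp_rot: [[-0.001, 1.0, 0.0], [1.0, 0.001, -0.0], [-0.0, 0.0, -1.0]]
force: [-0.4, 0.3, -3.4]
opening: 0.689
grasp_force: 30.0
```

Still hanging (force −3.4 N), so I'll lower until it touches.

To row units: 0.003 m / 0.6 = 0.005, 0.001 m / 0.6 = 0.0017.

Emit:
{"method": "play_rows", "body": {
  "motion": [
    [[0, 0, 0.0017, 0, 0, 0], [0, 0, 0.0033, 0, 0, 0], [0, 0, 0.005, 0, 0, 0], [0, 0, 0.005, 0, 0, 0], [0, 0, 0.005, 0, 0, 0]]
  ]
}}

```text
time_s: 29.03
position: [0.6204, -0.0131, 0.082]
tcp_rot: [[-0.001, 1.0, 0.0], [1.0, 0.001, 0.0], [0.0, 0.0, -1.0]]
force: [-0.8, 1.6, 1.4]
opening: 0.689
grasp_force: 30.0
```

Emit:
{"method": "play_rows", "body": {
  "motion": [
    [[0, 0, 0, 0, 0, 0], [0, 0, 0, 0, 0, 0], [0, 0, 0, 0, 0, 0], [0, 0, 0, 0, 0, 0], [0, 0, 0, 0, 0, 0]]
  ],
  "fingers": 0.085
}}

```text
time_s: 29.45
position: [0.6206, -0.0133, 0.0816]
tcp_rot: [[-0.001, 1.0, 0.0], [1.0, 0.001, -0.0], [-0.0, 0.0, -1.0]]
force: [-0.5, -0.5, 0.7]
opening: 0.943
grasp_force: 0.0
```

To row units: -0.165 m / 0.6 = -0.275, -0.16 m / 0.6 = -0.2667.

Emit:
{"method": "play_rows", "body": {
  "motion": [
    [[0, 0, -0.025, 0, 0, 0], [0, 0, -0.0667, 0, 0, 0], [0, 0, -0.125, 0, 0, 0], [0, 0, -0.1917, 0, 0, 0], [0, -0.0333, -0.2417, 0, 0, 0], [0, -0.0833, -0.2667, 0, 0, 0], [0, -0.1333, -0.275, 0, 0, 0], [0, -0.1833, -0.275, 0, 0, 0]]
  ]
}}

```text
time_s: 30.12
position: [0.5105, -0.0135, 0.2487]
tcp_rot: [[-0.001, 1.0, 0.005], [1.0, 0.001, -0.001], [-0.001, 0.005, -1.0]]
force: [0.8, 1.1, -0.3]
opening: 0.976
grasp_force: 0.0
```

To row units: -0.06 m / 0.6 = -0.1, -0.05 m / 0.6 = -0.0833.

Emit:
{"method": "play_rows", "body": {
  "motion": [
    [[0, -0.05, 0, 0, 0, 0], [0, -0.0833, 0, 0, 0, 0], [0, -0.1, 0, 0, 0, 0], [0, -0.1, 0, 0, 0, 0], [0, -0.1, 0, 0, 0, 0]]
  ]
}}

```text
time_s: 30.53
position: [0.4516, -0.0136, 0.247]
tcp_rot: [[-0.0, 1.0, 0.002], [1.0, 0.0, -0.001], [-0.001, 0.002, -1.0]]
force: [-0.3, -0.5, 1.5]
opening: 0.977
grasp_force: 0.0
```

```bash
python3 - <<'E'
from h import *
w=snap('scene','s7.png'); T=snap('top','t7.png')
w=cv2.imread('pics/s7.png')[140:270,220:480]; t=cv2.imread('pics/t7.png')[130:260,160:480]
cv2.imwrite('pics/c7.png',np.vstack([cv2.resize(w,(640,320)),cv2.resize(t,None,fx=2,fy=2)]))
E
```

```text
(no output)
```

View pics/c7.png

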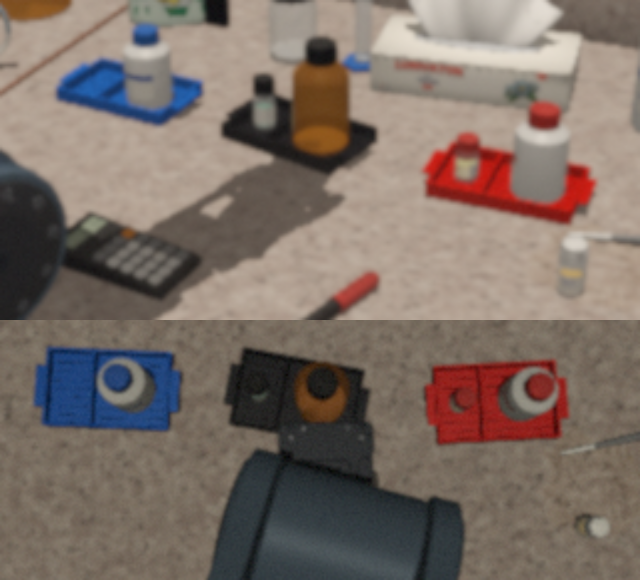

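All five stand upright in their bays (scene crop: blue bottle (147,75), black vial (264,105) and bottle (320,100), red vial (467,160) and bottle (541,160)). The white vial at (572,268) is untouched. I'll hand in.

```bash
python3 -c "
from rig import bot; print(bot.hand_in())"
```

```text
the job is handed in; nothing more can be done
None
```

All five bottles and vials stand upright in the trays that match their caps, bottles in the large bays and vials in the small ones; the white-capped vial was not touched, and I handed the job in at about 31 s (no verdict was returned).

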